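# Specimen on the pedestal, spring lens arm held in

## Robot

A 7-joint arm with a two-finger parallel gripper is mounted at the origin on the work surface. World frame = base frame: x ahead of the robot, y to its left, z up, the work surface at z = 0. Lengths are in mm, angles in rad, forces in N, time in s.
With the tool pointing down it reaches from about 425 to 800 mm from the base axis. Payload 8.3 kg.
Tool frame: the origin (TCP) lies at the very end of the fingers, on their centre line; the grasp point (between the pads) lies 19 mm behind it; z points along the fingers, y is the direction in which the jaws open and shut (so a half turn about z gives the same grasp; the last joint's range is limited). The gripper opens to 85 mm and grips with 20 to 120 N. Pads are 22 mm wide; open, the fingers measure 114 mm over their backs; the gripper's body (76 mm by 85 mm) begins 54 mm behind the grasp point. The pads swing forward as they close: fully open they stand 13 mm farther back than shut.
Start: joints at [-1.412, 0.383, 0.016, 1.37, -0.006, 1.388, -0.046], TCP at [137.439, 609.683, 231.279] pointing down, gripper open.
Joint ranges: [-2.95, 2.95], [-0.25, 2.06], [-1.52, 1.56], [0.18, 2.33], [-1.44, 4.58], [0.02, 2.06], [-3.01, 3.01]. Speed limits (rad/s): [2.39, 2.39, 3.01, 3.01, 3.14, 3.14, 3.14].

## Interface

Orientations are given as a unit quaternion [w, x, y, z].
In Python, from bench import ctrl, vision, finder gives the robot as it stands. The module is installed in compiled form; this text tells all that it offers.
- The arm moves only by the shell command python3 -m creep 'ROWS' [FORCE]. ROWS is JSON, a list of rows, each a list of 7 numbers: the shift along the tool's x, y, z scaled (see below), then the turn, a rotation vector about the tool's x, y, z scaled (see below), then the opening, from 0 (shut) to 1 (fully open). In form: [[x, y, z, ax, ay, az, hand], ...]. A call has 1 to 5 rows; each row shifts and turns the commanded pose from where the row before left it, along the tool's axes as they then stand; what a row does not reach is not made up. The controller multiplies each number of a shift by 0.04 m and each number of a turn by 0.12 rad. A row lasts 1/8 s, in which the tool goes at most 62.5 mm and 10.7 degrees, less where a joint would pass 70% of its speed; a pose out of reach is approached as far as the arm can. A call with a number of a shift or a turn outside -1 to 1 is refused whole. A call with a gripper value outside its range is refused whole. The fingers move at their own pace and stop on an object; FORCE is the grip in N (left out, the last holds). Time passes only in rows, so rows that do not move let the fingers close. It gives the time, the measured TCP pose, the force and the opening at its end, in the units of the state.
- ctrl.get_obs(): the state, without advancing time (a new reading comes with each control period).
- vision.grab_frame(name): name is "side" or "top" or "wrist"; returns a dict with "frame" (400x640x3 uint8, red, green, blue), "fx", "fy", "cx", "cy" (pixels), "k1" (the pictures are not rectified: a ray, as slopes to the right and down, at radius r is drawn at 1 + k1 r^2 times it, then the intrinsics apply), "pose" (4x4, takes a point from camera to world coordinates); the wrist camera has in their place "hand_eye" (4x4, takes a point from camera to tool coordinates, whose origin is the TCP and whose axes are the flange's). Camera axes: x right, y up, looking along -z (the intrinsics and any distortion apply to the point x, -y, -z); pixel columns grow to the right and rows downward; lengths in mm; the calibration is good to about 2 mm. A picture is of the moment at which its call begins: read the wrist's pose just before it. There is no depth.
- ctrl.sign_off(): hands the job in, once; it reports no verdict.
Trained networks look in the newest picture that a camera, given by its name, has taken for a name from the list of things; names that differ only in an ending like _2 or _b are one class to them, and where a whole thing is asked for, a point or a joint stands for the part that bears it (a point fixed in the world has none). Each returns a list of dicts, best first, with "score" (0 to 1); they miss things now and then, are a little off and sometimes report something else, mostly with a low value. They report only what shows in the picture. A call takes as long as a camera call. They do not tell look-alikes from the thing itself.
- finder.recognise(camera, name): "rect" ([left, top, right, bottom] in pixels, round what is visible of it).
- finder.landmark_of(camera, name): "xy" ([column, row] in pixels: a listed point, or the origin of a listed thing).
The state is a dict: "t": time; "joints": joint angles; "qvel": joint speeds; "effort": joint torques, N m; "position": TCP position; "eef_rot": TCP orientation; "contact_force": force on the tool from outside, world axes, zero at the start; "wrist_torque": the same for the moment, N m; "width": finger opening in mm.
Only numpy, scipy, OpenCV 4.12 (cv2) and the standard library are available. Lean on these libraries where they do the work, as an engineer would, in place of code of your own. Each camera call takes 0.05 s, during which the arm holds its last target.

## Task

Set the amber (orange) specimen mount flat and centred on the small raised pedestal of the viewing stand, without dropping it, and let go of it while the lens arm is still swung aside. Then take the blue handle of the spring-loaded lens arm, swing the arm over the specimen all the way to its stop and keep holding it there: finish while still holding it, with the specimen still in place. Leave the other two mounts, the pipette-tip rack and the jar alone.

Things in the scene. Friction and masses are not known exactly. Their poses are not given: they have to be found in the camera images.
- amber_mid (a point): The amber (orange) resin specimen mount, loose upright disc 40 mm in diameter and 24 mm high, about 60 g, with a small bright metal piece in its top face; the point is its centre, 12 mm above its underside. It stands on the bench at the start.
- seat (a point): Centre of the pedestal's top face on the viewing stand: flat aluminium disc 32 mm in diameter, no rim, 70 mm above the bench, on a post 16 mm thick (40 mm at its foot). The stand is fixed: a dark steel base plate 170 x 220 mm, 16 mm high, carries the pedestal and, 100 mm from it (centre to centre), a white pivot column 30 to 34 mm thick (44 mm at its foot).
- pivot (a point): Point on the vertical hinge axis of the lens arm, above the pivot column, level with the middle of the handle (148 mm above the bench). The column with the arm's black hub and coil spring on it reaches 153 mm above the bench.
- handle (a point): Middle of the blue handle: upright round pin, 14 mm in diameter, 50 mm tall, on top of the lens arm's free end, 150 mm from the hinge axis. The point is on the pin's axis, 25 mm below its top and 25 mm above the arm's top face, 148 mm above the bench.
- lens (a point): Centre of the clear lens in the lens arm, in a black ring 58 mm in outer diameter, 100 mm from the hinge axis on the way to the handle. The black arm is 16 mm wide and 8 mm thick, its underside 115 mm above the bench, so it passes 21 mm over a mount on the pedestal. The point is 4 mm above the underside.
- swing_arm (a joint): Lens arm's angle about its vertical pivot, rad: 0 at rest, swung aside (the spring keeps it there and returns it when let go); grows anticlockwise seen from above; 1.2 at the stop, with the lens right above the pedestal. Spring torque about 0.28 N m at rest, 0.70 N m at the stop: 1.9 N and 4.7 N at the handle.
- black_mid (a point): Bystander. Black resin specimen mount, loose upright disc 40 mm in diameter and 24 mm high, about 60 g, with a small bright metal piece in its top face; the point is its centre, 12 mm above its underside.
- green_mid (a point): Bystander. Green resin specimen mount, loose upright disc 40 mm in diameter and 24 mm high, about 60 g, with a small bright metal piece in its top face; the point is its centre, 12 mm above its underside.
- tip_rack: Bystander. Blue pipette-tip rack with a white top and yellow tips, loose, 85 x 120 mm (its own x, y), 59 mm high; origin at the centre of its underside.
- jar: Bystander. Amber glass jar with a black cap, loose, 54 mm in diameter, 75 mm high; origin at the centre of its underside.
Mind the look-alikes: they are no part of the job. What is meant by the part that bears amber_mid is not pink, and is the smaller of those in its own colour.

How it is judged:
By the outcome, as a careful person would: the job done as asked, in the order asked, and still so for the second after the job is handed in, while the arm keeps its last pose, push and grip.
It also fails if it takes over 48 s, if anything falls off the work surface, if the arm or the gripper's body presses on something with over 40 N, if the wrist force passes 120 N, or if a joint passes its speed limit or range.

## Working session

There is one attempt and no reset: what is moved stays moved. The work goes in short steps, Python scripts to look and compute and a shell command to move; the robot and the scene stay as the last step left them, time stands still between calls to the robot, and variables do not carry over. Pictures are saved under pics/ and viewed, and the job is handed in when it is done.

```bash
mkdir -p pics; ls; python3 - <<'E'
from bench import ctrl, vision, finder
import cv2
print(ctrl.get_obs())
for n in ("side","top","wrist"):
    f=vision.grab_frame(n)
    cv2.imwrite(f"pics/{n}0.png",f["frame"][:,:,::-1])
    print(n,{k:(v.tolist() if hasattr(v,'tolist') else v) for k,v in f.items() if k!="frame"})
E
```

```text
pics
{'t': 0.0, 'joints': array([-1.41190233,  0.38421782,  0.01638   ,  1.37116627, -0.00631527,
        1.38819824, -0.04646784]), 'qvel': array([-0.00058898,  0.00010417, -0.0002637 , -0.00142028,  0.00044244,
       -0.0019994 , -0.00080303]), 'effort': array([-1.52616689e-03, -6.27594709e+01,  8.43179785e-01, -3.71824121e+01,
        1.63627201e-02,  1.42062013e-02, -2.98196812e-05]), 'position': array([137.33949438, 609.20382017, 230.28609612]), 'eef_rot': array([-9.65734927e-05,  1.10626324e-01,  9.93861597e-01, -9.65559459e-04]), 'contact_force': array([ 0.08978493, -0.44370575, -0.05571656]), 'wrist_torque': array([ 0.03573448,  0.01286906, -0.01567412]), 'width': 85.14426245801386}
side {'fx': 503.6663719150066, 'fy': 503.6663719150066, 'cx': 325.62005000956316, 'cy': 204.44615372559505, 'k1': 0.04497923707419454, 'pose': [[0.8614425838053293, 0.3774953797511552, -0.339726232536331, 106.19613650057866], [-0.5077928158157285, 0.6297776307049615, -0.5878151002395045, -746.9144636755034], [-0.007945502673321746, 0.6788794989761999, 0.7342067112585475, 1083.409801095814], [0.0,
[... 181 characters left out ...]
63, 0.9797170208077619, -0.2001991196902953, 320.9042710928002], [-0.9999624116630755, 0.008367323100824144, -0.0022722599085412583, 38.51475606841385], [-0.0005510409891477538, 0.20021125603644124, 0.979752595970094, 1233.950834033913], [0.0, 0.0, 0.0, 1.0]]}
wrist {'fx': 286.82769832344087, 'fy': 286.82769832344087, 'cx': 318.9343040038332, 'cy': 199.8094100446245, 'k1': -0.04618887437582729, 'hand_eye': [[7.420831997674548e-05, 0.9454722607060786, 0.3257026231525623, 83.33764988027086], [0.9999999322045449, -0.00018763360179278776, 0.00031683518458320756, -0.012899121493936683], [0.00036067163453458483, 0.32570257755959847, -0.9454722105313321, -142.82747130215495], [0.0, 0.0, 0.0, 1.0]]}
```

View pics/side0.png

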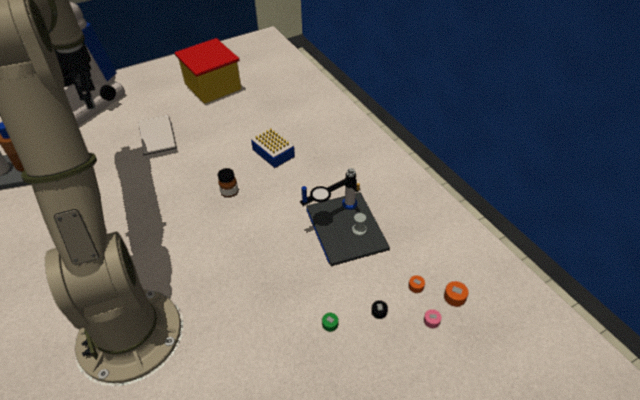

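View pics/top0.png

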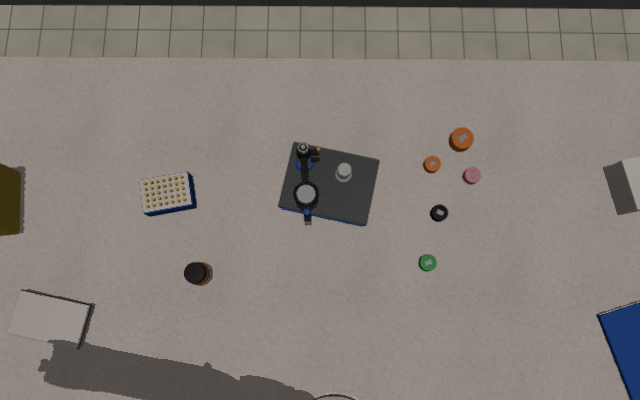

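View pics/wrist0.png

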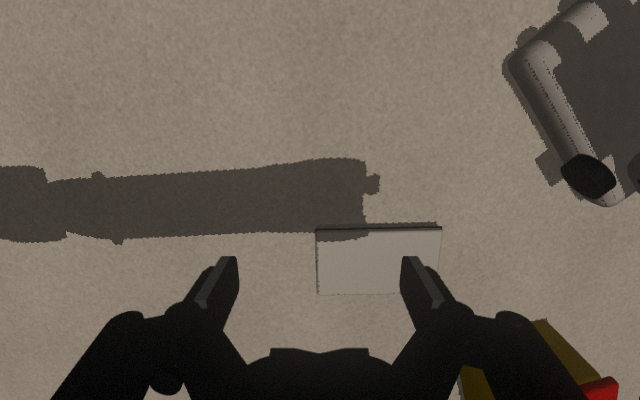

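The side and top views show the small amber mount at about (417,283) and (432,164), next to a larger orange one and a pink one. The stand is near (345,215) and (330,185), with the lens arm swung aside. The wrist camera sees only bench. Next I triangulate.

```bash
cat > h.py <<'E'
import numpy as np, cv2
from bench import ctrl, vision, finder
from scipy.spatial.transform import Rotation as R
from scipy.optimize import least_squares
def toolT(o):
    T=np.eye(4); q=o["eef_rot"]; T[:3,:3]=R.from_quat([q[1],q[2],q[3],q[0]]).as_matrix(); T[:3,3]=o["position"]; return T
def cam(name):
    o=ctrl.get_obs(); f=vision.grab_frame(name)
    f["T"]=np.array(f["pose"]) if "pose" in f else toolT(o)@np.array(f["hand_eye"])
    return f
def proj(f,P):
    T=f["T"]; p=T[:3,:3].T@(np.asarray(P,float)-T[:3,3]); u=np.array([p[0],-p[1]])/-p[2]
    u=u*(1+f["k1"]*(u@u)); return np.array([f["fx"]*u[0]+f["cx"],f["fy"]*u[1]+f["cy"]])
def ray(f,px):
    K=np.array([[f["fx"],0,f["cx"]],[0,f["fy"],f["cy"]],[0,0,1]])
    u=cv2.undistortPoints(np.array([[px]],float),K,np.array([f["k1"],0,0,0,0]))[0,0]
    d=f["T"][:3,:3]@np.array([u[0],-u[1],-1]); return f["T"][:3,3],d/np.linalg.norm(d)
def atz(f,px,z):
    c,d=ray(f,px); return c+d*(z-c[2])/d[2]
def tri(L):
    A=np.zeros((3,3));b=np.zeros(3);rs=[ray(f,p) for f,p in L]
    for c,d in rs:
        M=np.eye(3)-np.outer(d,d);A+=M;b+=M@c
    P=np.linalg.solve(A,b); return P,[float(np.linalg.norm((np.eye(3)-np.outer(d,d))@(P-c))) for c,d in rs]
def save(f,n,box=None,s=1):
    im=f["frame"][:,:,::-1]
    if box: im=im[box[1]:box[3],box[0]:box[2]]
    cv2.imwrite(f"pics/{n}.png",cv2.resize(im,None,fx=s,fy=s,interpolation=cv2.INTER_CUBIC))
def step(P1,o=None,Rt=None):
    """world displacement to tool units"""
    o=o or ctrl.get_obs(); T=toolT(o); return T[:3,:3].T@(np.asarray(P1)-T[:3,3])/40
E
python3 - <<'E'
from h import *
np.set_printoptions(precision=1,suppress=True)
fs={n:cam(n) for n in("side","top")}
for nm in ("amber_mid","seat","pivot","handle","lens","black_mid","green_mid","tip_rack","jar"):
    r={n:finder.landmark_of(n,nm) for n in fs}
    for n in fs: print(nm,n,[(np.round(d["xy"],1).tolist(),round(d["score"],2)) for d in r[n][:3]])
    if r["side"] and r["top"]: print("   ",*tri([(fs[n],r[n][0]["xy"]) for n in fs]))
save(fs["side"],"sidecrop",(290,150,490,340),4)
save(fs["top"],"topcrop",(270,110,490,290),3.5)
print(ctrl.get_obs()["t"])
E
```

```text
amber_mid side [([415.4, 284.2], 0.61), ([430.8, 314.8], 0.56)]
amber_mid top [([463.7, 140.9], 0.79), ([430.0, 163.3], 0.75), ([467.8, 172.5], 0.59)]
    [ 651.8 -284.6  100.4] [36.9690735310878, 36.96907353108765]
seat side [([360.8, 217.3], 0.83), ([230.2, 190.3], 0.55)]
seat top [([338.5, 170.1], 0.84)]
    [635.5 -10.7  52. ] [5.577046592437506, 5.577046592437459]
pivot side [([348.3, 172.7], 0.71)]
pivot top [([304.1, 150.5], 0.64)]
    [649.5  70.7 148. ] [0.5788919508242872, 0.5788919508242311]
handle side [([303.2, 195.3], 0.93)]
handle top [([308.4, 211.6], 0.95)]
    [509.6  60.6 146. ] [2.933959497020491, 2.9339594970203784]
lens side [([318.5, 192.8], 0.84)]
lens top [([303.4, 193.1], 0.73)]
    [558.6  72.1 118.1] [0.5556248195299908, 0.5556248195299093]
black_mid side [([380.2, 307.2], 0.84)]
black_mid top [([438.4, 213.9], 0.53), ([342.6, 166.8], 0.34)]
    [ 536.  -252.5   18.6] [4.2206678726992655, 4.220667872699276]
green_mid side [([325.4, 324.2], 0.69)]
green_mid top [([424.0, 258.8], 0.58)]
    [ 418.  -215.2   -5. ] [8.138084357619102, 8.138084357619059]
tip_rack side [([271.5, 151.8], 0.56)]
tip_rack top [([170.9, 195.9], 0.95), ([441.8, 214.4], 0.57)]
    [571.2 398.9  11.2] [1.050583486122445, 1.0505834861221477]
jar side [([228.4, 192.2], 0.72)]
jar top [([199.9, 274.3], 0.85)]
    [384.7 321.9  -8.5] [0.37112681414806403, 0.37112681414823245]
1.15
```

View pics/sidecrop.png

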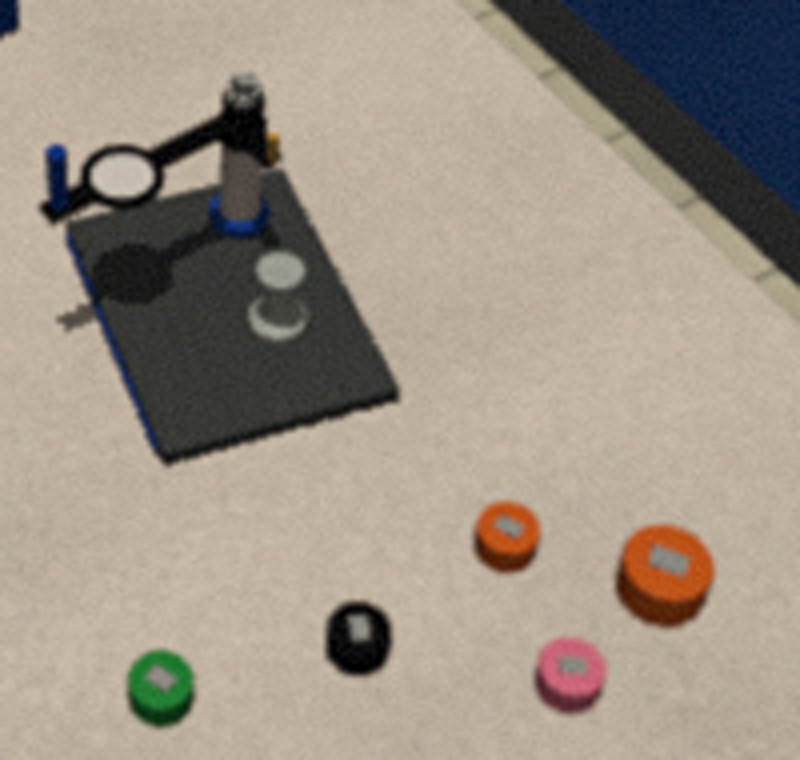

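View pics/topcrop.png

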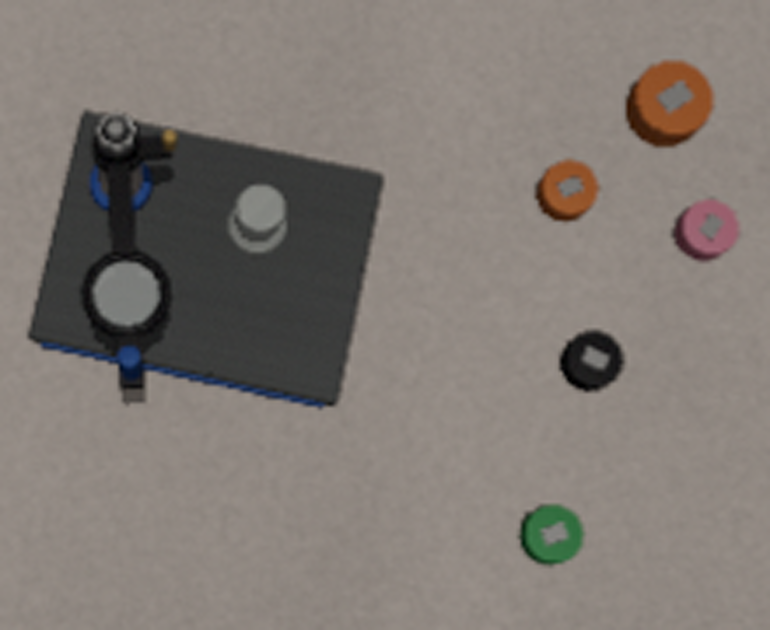

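```bash
python3 - <<'E'
from h import *
np.set_printoptions(precision=1,suppress=True)
s=cam("side");t=cam("top")
for n,a,b,z in [("amber top",(416.9,282.5),(432.9,163.4),24),("seat",(360.2,217.5),(344.6,169.7),70),("pivtop",(351.2,171.0),(303.4,147.4),153),("handletop",(304,187.3),(306.9,211.7),173),("black",(379.8,307),(440,212.5),24),("green",(330.5,319.2),(428.5,262),24),("bigorange",(457.3,290.5),(462.8,138.5),30),("pink",(432.8,316.2),(473.5,174.3),24)]:
    print(n,*tri([(s,a),(t,b)]),"side@z",atz(s,a,z),"top@z",atz(t,b,z))
P=toolT(ctrl.get_obs());print(P[:3,:3])
E
```

```text
amber top [ 658.3 -242.4   19.9] [0.8654400449425144, 0.8654400449423886] side@z [ 657.1 -244.5   24. ] top@z [ 656.3 -241.1   24. ]
seat [628.6 -23.2  69.2] [1.9899477451263345, 1.9899477451261562] side@z [630.3 -24.1  70. ] top@z [626.4 -22.5  70. ]
pivtop [657.9  71.9 148.5] [2.0041873128960783, 2.004187312896421] side@z [657.4  67.9 153. ] top@z [654.5  72.4 153. ]
handletop [509.1  61.9 172.6] [1.536696570603267, 1.5366965706031928] side@z [510.5  61.4 173. ] top@z [507.5  62.4 173. ]
black [ 536.1 -254.4   23.5] [1.6401640076636697, 1.6401640076636106] side@z [ 537.6 -254.9   24. ] top@z [ 534.5 -253.7   24. ]
green [ 417.4 -222.4   24.2] [1.454681236237549, 1.4546812362375143] side@z [ 418.9 -222.6   24. ] top@z [ 416. -222.   24.]
bigorange [ 720.6 -316.2   31.7] [2.4384995803398586, 2.438499580339564] side@z [ 724.3 -315.9   30. ] top@z [ 718.7 -315.7   30. ]
pink [ 630.1 -339.2   24.6] [0.5915176495557103, 0.5915176495557651] side@z [ 631. -339.   24.] top@z [ 629.7 -339.1   24. ]
[[-1.   0.2 -0. ]
 [ 0.2  1.  -0. ]
 [ 0.  -0.  -1. ]]
```

Small amber is at about (657,-243), top z about 22. The seat is at (628,-23,70), the pivot at (656,70), and the handle at rest at (509,62). I start the sweep around the base at the current height, which clears everything.

```bash
python3 -m creep '[[-1,0.07,0,0,0,0.53,1],[-1,0.07,0,0,0,0.53,1],[-1,0.07,0,0,0,0.53,1],[-1,0.07,0,0,0,0.53,1],[-1,0.07,0,0,0,0.53,1]]' 30; python3 -c "
from h import *
o=ctrl.get_obs();print(o['joints'].round(2),o['t'])"
```

```text
t: 1.88
position: [330.5, 554.2, 231.2]
eef_rot: [-0.0, 0.268, 0.964, -0.0]
contact_force: [-0.1, 0.1, 0.8]
width: 85.6
[-1.18  0.43  0.15  1.31 -0.06  1.4  -0.01] 1.875
```

```bash
for i in 1 2 3; do :; done; python3 -m creep '[[-1,0.07,0,0,0,0.53,1],[-1,0.07,0,0,0,0.53,1],[-1,0.07,0,0,0,0.53,1],[-1,0.07,0,0,0,0.53,1],[-1,0.07,0,0,0,0.53,1]]' | head -3; python3 -m creep '[[-1,0.07,0,0,0,0.53,1],[-1,0.07,0,0,0,0.53,1],[-1,0.07,0,0,0,0.53,1],[-1,0.07,0,0,0,0.53,1],[-1,0.07,0,0,0,0.53,1]]' | head -3;  python3 -m creep '[[-1,0,0,0,0,0.53,1],[-1,0,0,0,0,0.53,1],[-1,0,0,0,0,0.53,1],[-1,0,0,0,0,0.53,1],[-1,0,0,0,0,0.53,1]]'; python3 - <<'E'
from h import *
o=ctrl.get_obs();print(o['joints'].round(2),o['t'],R.from_matrix(toolT(o)[:3,:3]).as_matrix().round(3).tolist())
f=cam("wrist");save(f,"wrist1");print(f["T"].round(4).tolist())
E
```

```text
t: 2.5
position: [495.5, 441.6, 231.2]
eef_rot: [-0.0, 0.417, 0.909, -0.0]
t: 3.12
position: [616.9, 283.2, 231.2]
eef_rot: [-0.0, 0.555, 0.832, -0.0]
t: 3.75
position: [669.2, 90.9, 231.2]
eef_rot: [-0.0, 0.68, 0.733, -0.0]
contact_force: [0.8, 0.0, -0.9]
width: 85.7
[-0.49  0.53  0.49  1.23 -0.24  1.44  0.05] 3.75 [[-0.075, 0.997, -0.0], [0.997, 0.075, 0.0], [0.0, -0.0, -1.0]]
[[0.9972, -0.071, -0.0246, 663.478], [0.0752, 0.9428, 0.3248, 174.4454], [0.0001, -0.3258, 0.9454, 373.9919], [0.0, 0.0, 0.0, 1.0]]
```

View pics/wrist1.png

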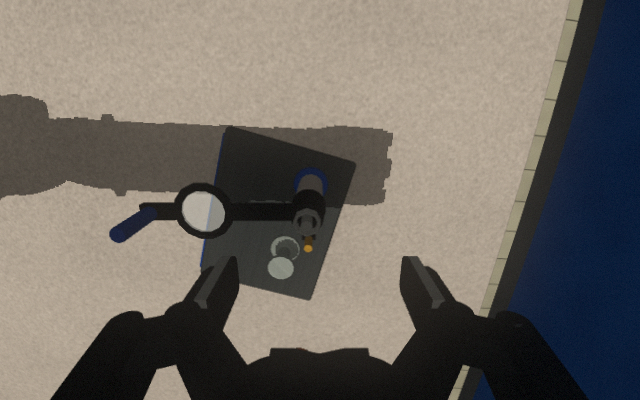

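The wrist view shows the pedestal at about (281,268), the lens ring at (203,211) and the handle pin at (118-153, 212-240). I go on toward the amber mount.

```bash
python3 -m creep '[[-1,0,0,0,0,0.6,1],[-1,0,0,0,0,0,1],[-1,0,0,0,0,0,0.8],[-1,0,0,0,0,0,0.8],[-1,0,0,0,0,0,0.8]]' |head -3; python3 -m creep '[[-1,0,0.5,0,0,0,0.8],[0,0,0,0,0,0,0.8]]'; python3 - <<'E'
from h import *
np.set_printoptions(precision=1,suppress=True)
o=ctrl.get_obs();print(o['joints'].round(2),o['t'])
f=cam("wrist");save(f,"wrist2");
for P in ([657,-243,24],[657,-243,0],[628,-23,70]): print(proj(f,P))
hsv=cv2.cvtColor(f["frame"],cv2.COLOR_RGB2HSV)
m=cv2.inRange(hsv,(4,150,60),(20,255,255))
n,l,st,c=cv2.connectedComponentsWithStats(m)
print([(st[i].tolist(),c[i]) for i in range(1,n) if st[i,4]>40])
np.save("w2T.npy",f["T"])
E
```

```text
t: 4.42
position: [672.9, -108.7, 231.3]
eef_rot: [-0.0, 0.705, 0.709, 0.0]
t: 4.68
position: [671.1, -152.7, 209.5]
eef_rot: [-0.001, 0.708, 0.707, -0.002]
contact_force: [0.6, 0.9, 1.0]
width: 68.5
[-0.1  0.6  0.5  1.2 -0.3  1.4  0.4] 4.675
[308.  244.5]
[308.7 236.1]
[270.2  47.7]
[([296, 223, 30, 33, 633], array([310.5, 240. ])), ([338, 266, 41, 45, 1279], array([357.2, 288.3]))]
```

View pics/wrist2.png

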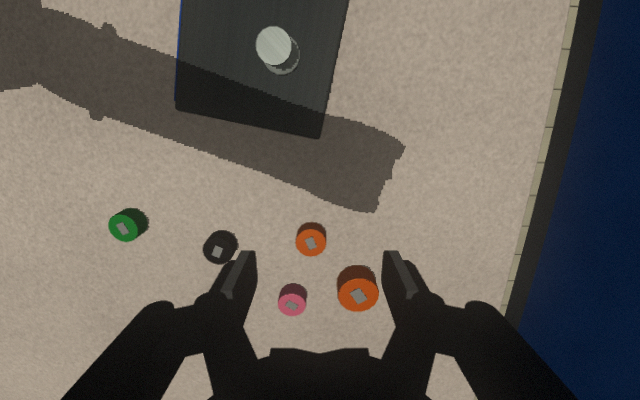

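The amber mount's top face sits at about (310.5,243) in the wrist view, the big orange at (358,295), pink at (292,303) and black at (220,247). I combine the views.

```bash
python3 - <<'E'
from h import *
np.set_printoptions(precision=1,suppress=True)
s=cam("side");t=cam("top");f=cam("wrist")
o=ctrl.get_obs();print(o['position'],toolT(o)[:3,:3].round(3))
w1=dict(f);w1["T"]=np.array([[0.9972, -0.071, -0.0246, 663.478], [0.0752, 0.9428, 0.3248, 174.4454], [0.0001, -0.3258, 0.9454, 373.9919], [0.0, 0.0, 0.0, 1.0]])
print("amber",tri([(s,(416.9,282.5)),(t,(432.9,163.4)),(f,(310.5,243))]),atz(f,(310.5,243),24))
print("seat",tri([(s,(360.2,217.5)),(t,(344.6,169.7)),(f,(274,45.5)),(w1,(280.7,267.7))]),atz(f,(274,45.5),70),atz(w1,(280.7,267.7),70))
print("wrist only",tri([(f,(274,45.5)),(w1,(280.7,267.7))]))
save(f,"wc",(220,0,420,320),2.4)
E
```

```text
[ 673.7 -146.   211.7] [[-0.  1.  0.]
 [ 1.  0.  0.]
 [ 0.  0. -1.]]
amber (array([ 661.5, -241.4,   14.3]), [1.4085202619404096, 3.176128741362778, 2.355506511578631]) [ 663.9 -235.2   24. ]
seat (array([630.7, -20.3,  68.1]), [2.237412574790304, 4.389451034035201, 6.253075682361965, 1.8940792509400013]) [633.1 -14.7  70. ] [631.3 -21.2  70. ]
wrist only (array([633.2, -16. ,  77.9]), [1.0311770881244122, 1.031177088124208])
```

View pics/wc.png

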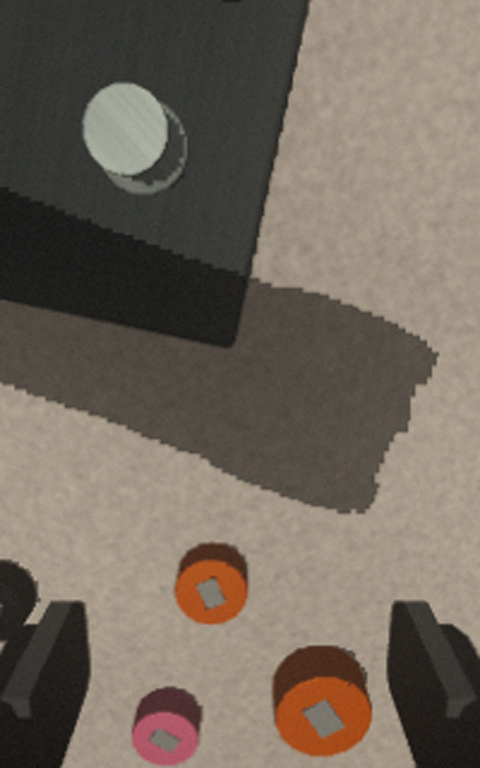

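```bash
python3 - <<'E'
from h import *
np.set_printoptions(precision=1,suppress=True)
s=cam("side");t=cam("top");f=cam("wrist")
o=ctrl.get_obs();print(o['position'],o['t'])
w1=dict(f);w1["T"]=np.array([[0.9972, -0.071, -0.0246, 663.478], [0.0752, 0.9428, 0.3248, 174.4454], [0.0001, -0.3258, 0.9454, 373.9919], [0.0, 0.0, 0.0, 1.0]])
a=(307.9,246.5);b=(272.1,53.3)
print("amber",tri([(s,(416.9,282.5)),(t,(432.9,163.4)),(f,a)]),atz(f,a,24))
print("seat",tri([(s,(360.2,217.5)),(t,(344.6,169.7)),(f,b)]),atz(f,b,70))
E
```

```text
[ 673.6 -146.2  211.7] 5.025
amber (array([ 659.5, -242.4,   18.6]), [0.5274235337645772, 1.623750435000083, 1.373502454457364]) [ 661.  -239.9   24. ]
seat (array([629.9, -21.7,  66.9]), [1.8248355792528406, 2.79846451098695, 1.763000639165259]) [631.2 -20.6  70. ]
```

```bash
python3 -m creep '[[-0.8,-0.12,0.6,0,0,0,0.8],[-0.8,-0.12,0.6,0,0,0,0.8],[-0.77,-0.12,0.6,0,0,0,0.8],[0,0,1,0,0,0,0.8],[0,0,0.3,0,0,0,0.8]]' ; python3 -m creep '[[0,0,0,0,0,0,0.8],[0,0,0,0,0,0,0.8]]'; python3 - <<'E'
from h import *
f=cam("wrist");save(f,"wrist3");np.set_printoptions(precision=1,suppress=True)
o=ctrl.get_obs();print(o['position'],o['t'],o['joints'],step([659,-241,1.5]))
print(proj(f,[659,-241,24]))
E
```

```text
t: 5.65
position: [658.0, -241.3, 84.6]
eef_rot: [-0.002, 0.705, 0.709, -0.001]
contact_force: [-0.4, 1.3, 0.8]
width: 68.2
t: 5.9
position: [660.5, -242.3, 89.3]
eef_rot: [0.001, 0.705, 0.709, 0.001]
contact_force: [-0.2, 0.2, 0.6]
width: 67.9
[ 660.4 -242.5   89.4] 5.95 [-0.   0.7  0.5  1.3 -0.3  1.2  0.5] [ 0.  -0.   2.2]
[316.  212.8]
```

View pics/wrist3.png

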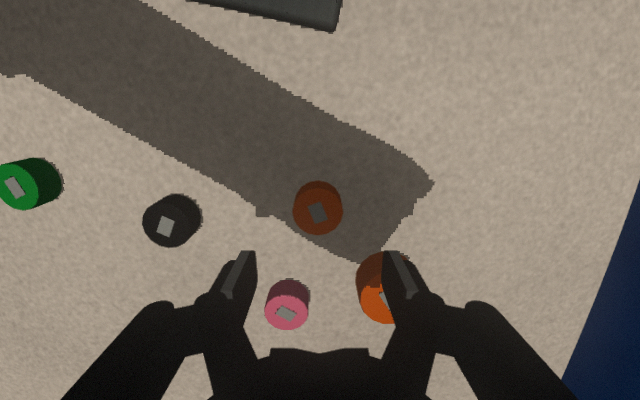

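The amber top face is at (318,212), against a prediction of (316,213), and it lies midway between the fingers. I descend and grip.

```bash
python3 -m creep '[[0.04,0,0.9,0,0,0,0.8],[0,0,0.9,0,0,0,0.8],[0,0,0.38,0,0,0,0.8],[0,0,0,0,0,0,0.8],[0,0,0,0,0,0,0.8]]' ; python3 -m creep '[[0,0,0,0,0,0,0.3],[0,0,0,0,0,0,0.3],[0,0,0,0,0,0,0.3],[0,0,0,0,0,0,0.3],[0,0,0,0,0,0,0.3]]' 40;
```

```text
t: 6.58
position: [660.3, -241.7, 2.2]
eef_rot: [0.001, 0.705, 0.709, 0.001]
contact_force: [0.1, -0.8, 0.7]
width: 68.2
t: 7.2
position: [660.0, -241.4, 1.7]
eef_rot: [0.001, 0.705, 0.709, 0.001]
contact_force: [-0.4, 1.1, 6.5]
width: 38.5
```

```bash
python3 -m creep '[[0,0,-0.1,0,0,0,0.3],[0,0,-0.5,0,0,0,0.3],[0,0,-1,0,0,0,0.3],[0,0,-1,0,0,0,0.3],[0,0,-0.8,0,0,0,0.3]]' ; python3 -m creep '[[0,0,0,0,0,0,0.3],[0,0,0,0,0,0,0.3]]'; python3 - <<'E'
from h import *
f=cam("wrist");save(f,"wrist4");s=cam("side");save(s,"side4",(290,150,490,340),4)
o=ctrl.get_obs();print(o['position'],o['t'],o['width'],o['contact_force'])
E
```

```text
t: 7.82
position: [659.5, -241.5, 139.6]
eef_rot: [0.001, 0.705, 0.709, 0.0]
contact_force: [-0.1, -0.2, -0.8]
width: 38.8
t: 8.07
position: [658.9, -241.0, 136.2]
eef_rot: [-0.0, 0.705, 0.709, 0.0]
contact_force: [0.0, 0.0, -0.9]
width: 38.8
[ 658.47781243 -240.69298041  134.89849007] 8.175 38.285057313468116 [-0.94737313  0.12249789 -1.30530226]
```

View pics/wrist4.png

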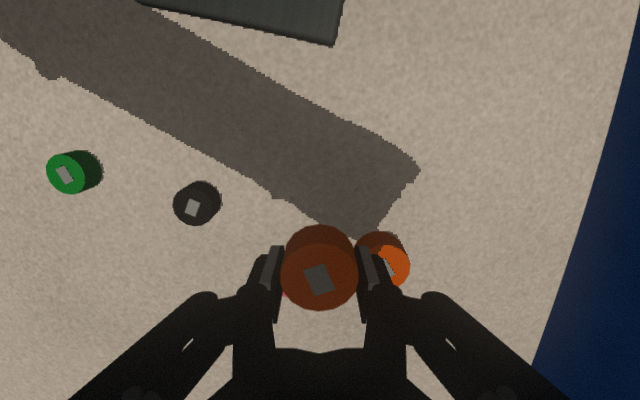

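View pics/side4.png

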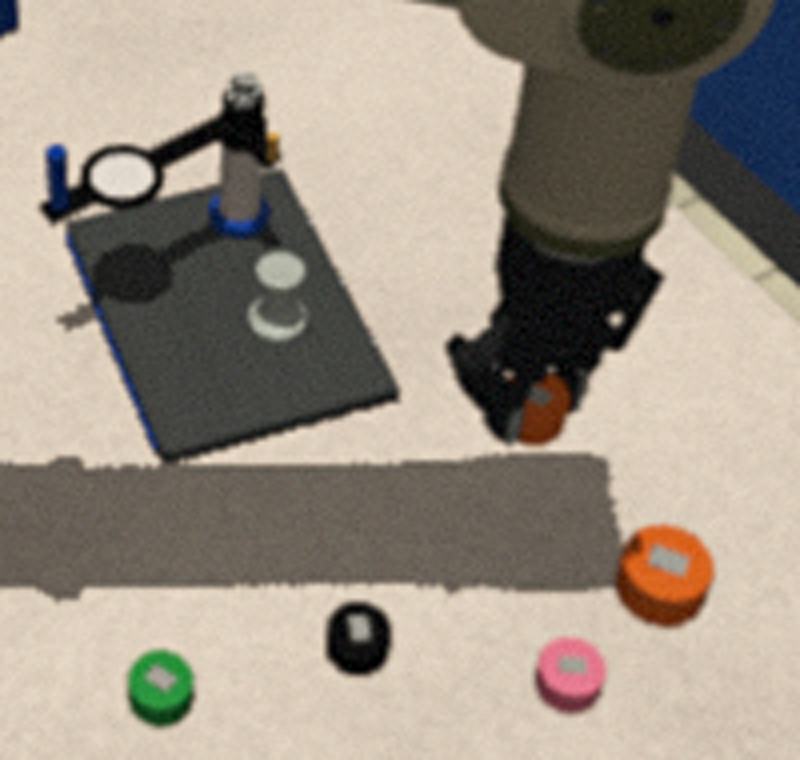

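The mount is held between the fingers, with its top face near (320,276) in the wrist view. I check for tilt by overlaying the predicted upright disc.

```bash
cat >> h.py <<'E'
def overlay(f,c,zs,im,r=20,col=((0,255,0),(255,0,255)),box=(0,0),s=1):
    for z,k in zip(zs,col):
        p=np.array([(proj(f,[c[0]+r*np.cos(a),c[1]+r*np.sin(a),z])-np.array(box)+.5)*s-.5 for a in np.linspace(0,6.283,60)])
        cv2.polylines(im,[np.round(p*8).astype(np.int32)],True,k,1,cv2.LINE_AA,3)
E
python3 - <<'E'
from h import *
f=cam("wrist");s=cam("side");o=ctrl.get_obs();p=o["position"];print(p,o['t'],o['eef_rot'])
zs=(p[2]-1.5+24,p[2]-1.5)
for g,b,n in((f,(220,200,420,350),"ow"),(s,(390,210,450,270),"os")):
    k=4 if n=="ow" else 8
    im=cv2.resize(g["frame"][b[1]:b[3],b[0]:b[2],::-1],None,fx=k,fy=k,interpolation=cv2.INTER_CUBIC)
    overlay(g,(p[0],p[1]),zs,im,box=b[:2],s=k); cv2.imwrite(f"pics/{n}.png",im)
E
```

```text
[ 658.56437141 -240.76947553  134.84651955] 8.275 [-9.45261227e-04  7.05308135e-01  7.08900028e-01 -5.39636199e-04]
```

View pics/ow.png

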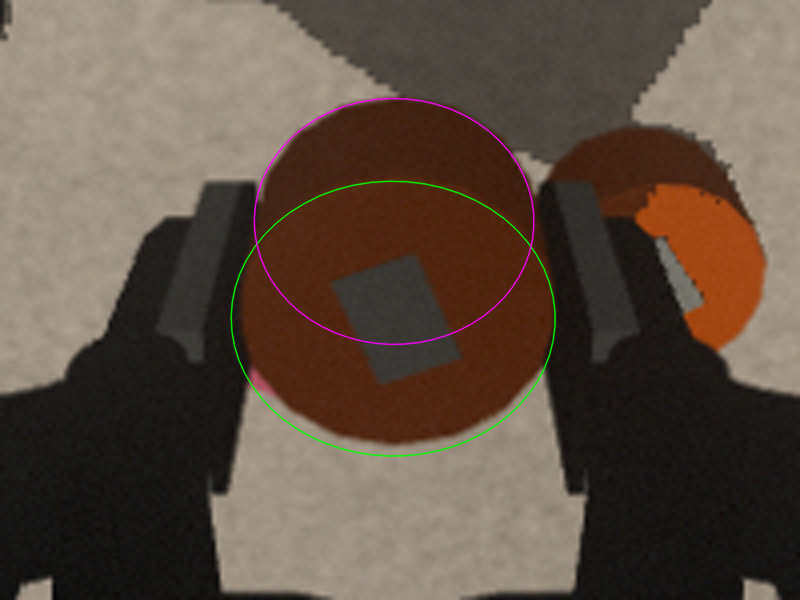

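View pics/os.png

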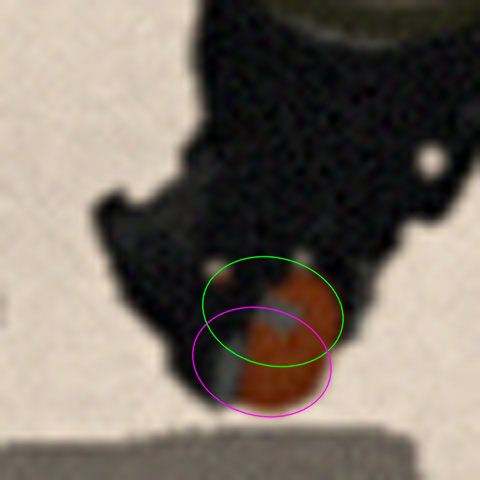

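The mount sits upright in the grip and matches the overlay within 1-2 mm. Correcting each camera's bias against the grasp, the seat comes out at about (631,-21) in robot coordinates. I carry the mount over it.

```bash
python3 -m creep '[[0.5,-0.09,0,0,0,0,0.3],[0.9,-0.12,0,0,0,0,0.3],[0.9,-0.12,0,0,0,0,0.3],[0.9,-0.12,0,0,0,0,0.3],[0.9,-0.12,0,0,0,0,0.3]]' |head -2;  python3 -m creep '[[0.9,-0.12,0,0,0,0,0.3],[0.5,0,0,0,0,0,0.3],[0,0,0.5,0,0,0,0.3],[0,0,0.5,0,0,0,0.3],[0,0,0,0,0,0,0.3]]';  python3 -m creep '[[0,0,0,0,0,0,0.3],[0,0,0,0,0,0,0.3]]'; python3 - <<'E'
from h import *
np.set_printoptions(precision=2,suppress=True)
f=cam("wrist");s=cam("side");t=cam("top");o=ctrl.get_obs();p=o["position"];print(p,o['t'],o['eef_rot'],o['width'],step([631,-21,p[2]]),o['contact_force'])
save(f,"w5");save(t,"t5")
z=p[2]-1.5
for g,b,n in((s,(330,170,390,240),"os5"),):
    k=8
    im=cv2.resize(g["frame"][b[1]:b[3],b[0]:b[2],::-1],None,fx=k,fy=k,interpolation=cv2.INTER_CUBIC)
    overlay(g,(628,-24.7),(z+24,z),im,box=b[:2],s=k);overlay(g,(630.3,-24.1),(70,),im,16,((255,255,0),),box=b[:2],s=k); cv2.imwrite(f"pics/{n}.png",im)
E
```

```text
t: 8.9
position: [634.8, -74.2, 135.8]
t: 9.52
position: [628.9, -21.7, 93.8]
eef_rot: [-0.001, 0.706, 0.709, -0.002]
contact_force: [-0.1, -0.5, -0.4]
width: 38.6
t: 9.78
position: [631.0, -21.7, 96.9]
eef_rot: [0.001, 0.706, 0.709, 0.0]
contact_force: [0.6, -0.7, -0.4]
width: 39.2
[630.81 -21.38  96.68] 9.925 [0.   0.71 0.71 0.  ] 38.8756723470891 [0.01 0.   0.  ] [ 0.13 -0.2  -1.07]
```

View pics/w5.png

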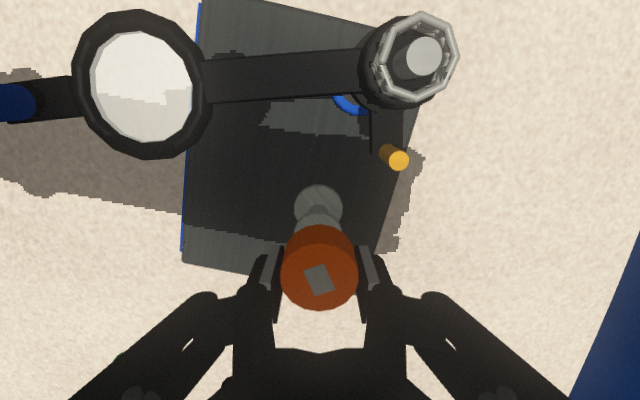

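View pics/os5.png

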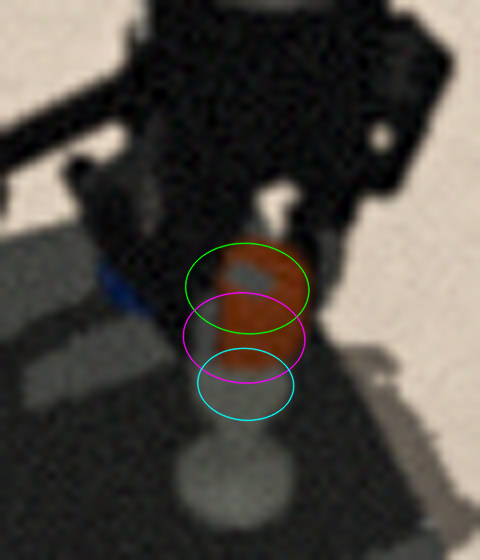

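```bash
python3 - <<'E'
from h import *
np.set_printoptions(precision=2,suppress=True)
f=cam("wrist");o=ctrl.get_obs();p=o["position"]
for z in (16,20,24):print(atz(f,(318.6,208),z))
print(p)
b=(240,160,400,330);k=4.5
im=cv2.resize(f["frame"][b[1]:b[3],b[0]:b[2],::-1],None,fx=k,fy=k,interpolation=cv2.INTER_CUBIC)
overlay(f,(631,-21),(16,70),im,20,box=b[:2],s=k);overlay(f,(631,-21),(70,),im,16,((255,255,0),),box=b[:2],s=k);overlay(f,p[:2],(p[2]-2,p[2]+22),im,20,((0,0,255),(0,0,255)),box=b[:2],s=k);cv2.imwrite("pics/w6.png",im)
E
```

```text
[631.24 -21.82  16.  ]
[631.23 -20.31  20.  ]
[631.23 -18.81  24.  ]
[630.7  -21.31  96.56]
```

View pics/w6.png

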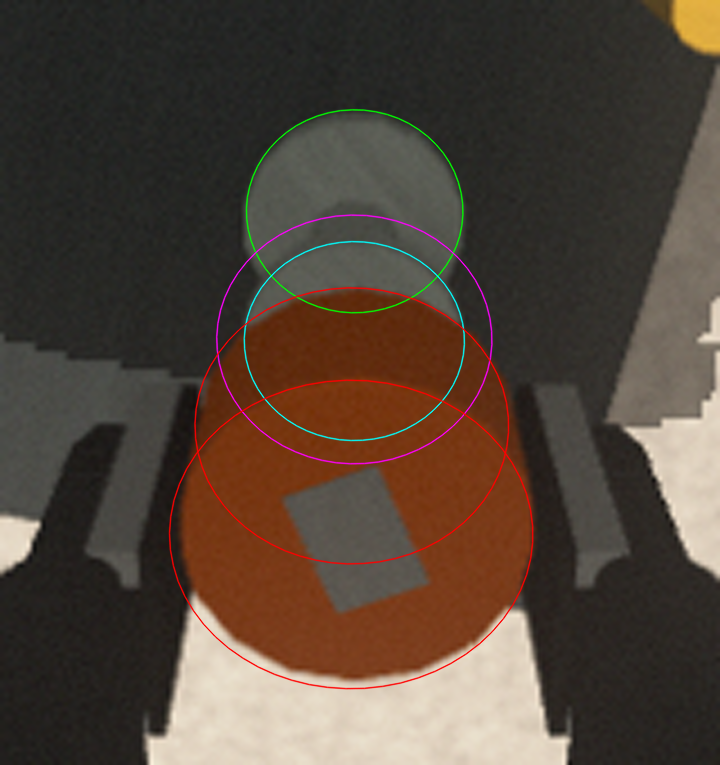

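The seat at (631,-21) matches the picture closely, and the mount lies concentric within about 1 mm. I lower it with force checks.

```bash
python3 -m creep '[[0.01,0.01,0.3,0,0,0,0.3],[0,0,0.2,0,0,0,0.3],[0,0,0,0,0,0,0.3],[0,0,0,0,0,0,0.3]]'; python3 -m creep '[[0,0,0.07,0,0,0,0.3],[0,0,0,0,0,0,0.3],[0,0,0,0,0,0,0.3]]'
```

```text
t: 10.48
position: [630.9, -20.9, 76.0]
eef_rot: [-0.0, 0.705, 0.709, -0.0]
contact_force: [0.5, -0.5, -1.0]
width: 38.9
t: 10.85
position: [630.9, -20.9, 73.4]
eef_rot: [0.0, 0.705, 0.709, 0.0]
contact_force: [0.5, -1.0, -1.1]
width: 39.0
```

```bash
python3 -m creep '[[0,0,0.03,0,0,0,0.3],[0,0,0,0,0,0,0.3]]'; python3 -m creep '[[0,0,0.03,0,0,0,0.3],[0,0,0,0,0,0,0.3]]'
```

```text
t: 11.1
position: [630.8, -20.8, 72.0]
eef_rot: [-0.0, 0.705, 0.709, -0.0]
contact_force: [-0.4, -0.1, 0.2]
width: 38.4
t: 11.35
position: [630.9, -20.8, 71.6]
eef_rot: [-0.0, 0.705, 0.709, 0.0]
contact_force: [-3.0, 0.6, 5.0]
width: 38.8
```

Contact at 5 N and TCP z 71.6, as expected. I release.

```bash
python3 -m creep '[[0,0,0,0,0,0,0.45],[0,0,0,0,0,0,0.55],[0,0,0,0,0,0,0.65],[0,0,0,0,0,0,0.75],[0,0,0,0,0,0,0.75]]'; python3 - <<'E'
from h import *
f=cam("wrist");save(f,"w7")
E
```

```text
t: 11.98
position: [630.8, -20.8, 70.8]
eef_rot: [-0.0, 0.705, 0.709, -0.0]
contact_force: [-0.7, -0.2, 0.5]
width: 63.8
```

View pics/w7.png

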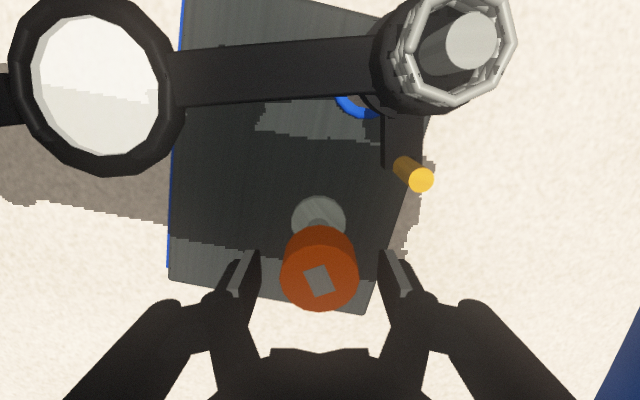

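Released, and the mount is standing on the pedestal in the view. I rise straight up and check.

```bash
python3 -m creep '[[0,0,-0.4,0,0,0,0.75],[0,0,-1,0,0,0,0.75],[0,0,-1,0,0,0,0.75],[0,0,-1,0,0,0,0.75],[0,0,-1,0,0,0,0.9]]';  python3 -m creep '[[0,0,0,0,0,0,0.9],[0,0,0,0,0,0,0.9]]'; python3 - <<'E'
from h import *
np.set_printoptions(precision=2,suppress=True)
f=cam("wrist");s=cam("side");t=cam("top");o=ctrl.get_obs();p=o["position"];print(p,o["t"],o["joints"])
np.save("w8T.npy",f["T"])
save(s,"s8",(290,150,450,280),5)
b=(0,0,640,400);k=1.25
im=cv2.resize(f["frame"][b[1]:b[3],b[0]:b[2],::-1],None,fx=k,fy=k,interpolation=cv2.INTER_CUBIC)
cv2.imwrite("pics/w8r.png",im.copy())
overlay(f,(631,-21),(70,94),im,20,box=b[:2],s=k)
pv=np.array([660,73]);
overlay(f,(512,63.5),(123,173),im,7,box=b[:2],s=k);overlay(f,pv,(153,),im,17,box=b[:2],s=k)
cv2.imwrite("pics/w8.png",im)
E
```

```text
t: 12.65
position: [630.8, -21.0, 249.7]
eef_rot: [0.001, 0.705, 0.709, 0.0]
contact_force: [-0.2, -0.4, -0.8]
width: 77.2
t: 12.9
position: [630.7, -20.9, 247.3]
eef_rot: [0.0, 0.705, 0.709, 0.0]
contact_force: [-0.0, 0.4, -0.2]
width: 76.8
[630.27 -20.7  245.79] 13.05 [-0.4   0.42  0.54  1.35 -0.22  1.43  0.14]
```

View pics/w8.png

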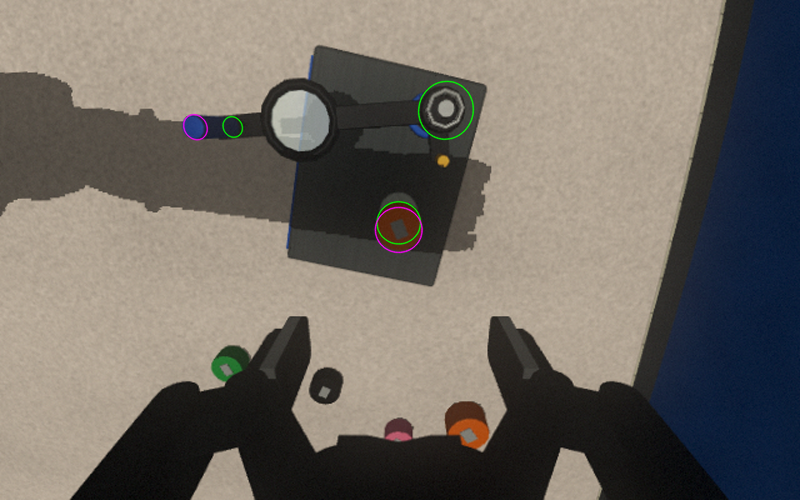

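View pics/s8.png

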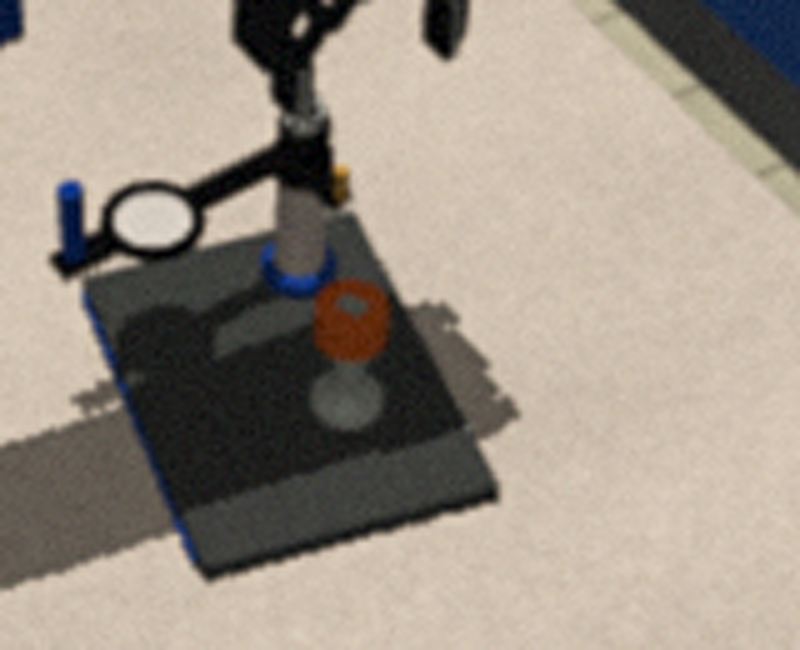

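The amber mount sits flat and concentric on the pedestal (side crop about (352,320), and the wrist overlay matches). The handle is at (512,63.5), also confirmed. Next I go above the handle and turn the jaws so they close tangentially.

```bash
python3 -m creep '[[0.6,-0.9,0,0,0,0.8,0.9],[0.8,-0.85,0,0,0,1,0.9],[0.8,-0.7,0,0,0,1,0.9],[0.6,-0.4,0,0,0,1,0.9],[0,0,0,0,0,1,0.9]]';  python3 -m creep '[[0,0,0,0,0,1,0.9],[0,0,0,0,0,1,0.9],[0,0,0,0,0,1,0.9],[0,0,0,0,0,1,0.9],[0,0,0,0,0,1,0.9]]'; python3 - <<'E'
from h import *
np.set_printoptions(precision=2,suppress=True)
o=ctrl.get_obs();T=toolT(o);print(o['position'],o['joints'],"tool x angle",np.degrees(np.arctan2(T[1,0],T[0,0])),step([512,63.5,246]))
E
```

```text
t: 13.68
position: [534.4, 106.5, 246.0]
eef_rot: [-0.001, 0.877, 0.48, -0.001]
contact_force: [0.1, -1.4, -0.9]
width: 76.9
t: 14.3
position: [535.3, 102.9, 246.1]
eef_rot: [0.0, 0.98, 0.197, -0.001]
contact_force: [-0.4, 0.5, -0.5]
width: 76.7
[535.29 102.91 246.05] [-0.79  0.23  0.65  1.59 -0.14  1.37 -1.3 ] tool x angle 22.681546847728963 [-0.92  0.68  0.  ]
```

```bash
python3 -m creep '[[-0.92,0.68,0,0,0,0,0.9],[0,0,0,0,0,1,0.9],[0,0,0,0,0,1,0.9],[0,0,0.3,0,0,0.6,0.9],[0,0,0,0,0,0,0.9]]';  python3 - <<'E'
from h import *
np.set_printoptions(precision=2,suppress=True)
f=cam("wrist");save(f,"w9")
o=ctrl.get_obs();T=toolT(o);print(o['position'],o['joints'],"tool x angle",np.degrees(np.arctan2(T[1,0],T[0,0])),step([512,63.5,246]))
E
```

```text
t: 14.92
position: [511.5, 63.6, 233.6]
eef_rot: [0.0, 0.999, 0.044, -0.001]
contact_force: [1.3, 0.1, 0.8]
width: 77.2
[511.92  63.57 234.27] [-0.8   0.16  0.7   1.69 -0.11  1.33 -1.56] tool x angle 5.128747387580013 [ 0.    0.   -0.29]
```

View pics/w9.png

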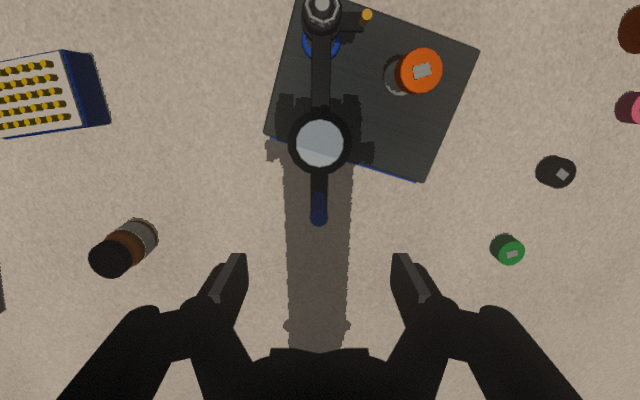

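The handle pin is at (319,205-220), on the finger centre line, and the specimen is in place at (421,71).

```bash
python3 - <<'E'
from h import *
np.set_printoptions(precision=2,suppress=True)
f=cam("wrist");o=ctrl.get_obs();print(o["position"])
b=(220,0,480,240);k=3
im=cv2.resize(f["frame"][b[1]:b[3],b[0]:b[2],::-1],None,fx=k,fy=k,interpolation=cv2.INTER_CUBIC)
overlay(f,(631,-21),(70,94),im,20,box=b[:2],s=k)
overlay(f,(512,63.5),(123,173),im,7,box=b[:2],s=k);overlay(f,(660,73),(153,),im,17,box=b[:2],s=k)
cv2.imwrite("pics/w10.png",im)
E
```

```text
[512.23  63.58 234.69]
```

View pics/w10.png

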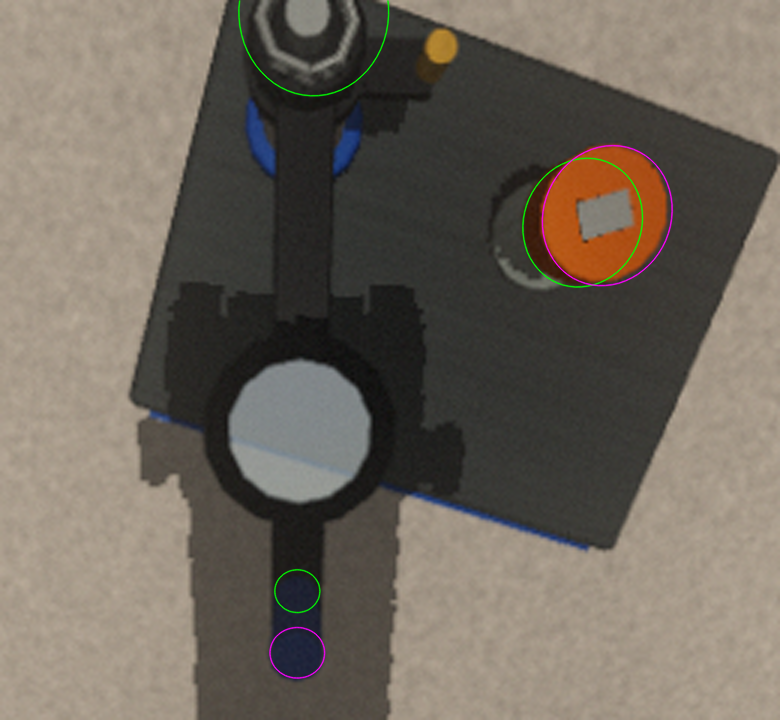

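All overlays fit. From this view I refine the pivot to about (661.7,74.6), which gives radii of 150 and 100 as specified. I descend on the handle and grip.

```bash
python3 -m creep '[[0,0,0.8,0,0,0,0.9],[0,0,0.8,0,0,0,0.9],[0,0,0.7,0,0,0,0.9],[0,0,0.2,0,0,0,0.9],[0,0,0,0,0,0,0.9]]';  python3 -m creep '[[0,0,0,0,0,0,0.5],[0,0,0,0,0,0,0.05],[0,0,0,0,0,0,0.05],[0,0,0,0,0,0,0.05],[0,0,0,0,0,0,0.05]]' 50;  python3 -m creep '[[0,0,0,0,0,0,0.05],[0,0,0,0,0,0,0.05]]'
```

```text
t: 15.65
position: [512.6, 63.5, 135.2]
eef_rot: [0.0, 0.999, 0.044, -0.0]
contact_force: [0.5, -0.6, 0.2]
width: 76.9
t: 16.27
position: [512.6, 63.9, 135.3]
eef_rot: [-0.0, 0.999, 0.044, 0.0]
contact_force: [-1.8, 1.3, 5.1]
width: 13.0
t: 16.52
position: [512.6, 63.9, 135.3]
eef_rot: [-0.0, 0.999, 0.044, 0.0]
contact_force: [-1.5, 1.9, 5.9]
width: 12.4
```

Gripped, 13 mm wide. I start the swing with small arc rows, watching the force.

```bash
cat > chk.py <<'E'
from h import *
np.set_printoptions(precision=2,suppress=True)
o=ctrl.get_obs();T=toolT(o);p=o['position'];v=p[:2]-[661.7,74.6]
a=np.degrees(np.arctan2(v[1],v[0]))%360
F=o["contact_force"]; print(p,"r",np.hypot(*v),"swing",np.radians(a-184.24),"toolx-arm deg",np.degrees(np.arctan2(T[1,0],T[0,0]))-a+180,"F tool",T[:3,:3].T@F,"w",o["width"],"j",o["joints"],o["t"])
E
python3 -m creep '[[0.003,0.225,0,0,0,-0.5,0.05],[0.003,0.225,0,0,0,-0.5,0.05],[0.003,0.225,0,0,0,-0.5,0.05],[0.003,0.225,0,0,0,-0.5,0.05],[0,0,0,0,0,0,0.05]]'; python3 chk.py
```

```text
t: 17.15
position: [519.7, 28.3, 135.3]
eef_rot: [-0.0, 0.987, 0.163, 0.0]
contact_force: [-2.0, 3.0, 7.0]
width: 12.5
[519.68  28.34 135.27] r 149.36263308557776 swing 0.2408675612440858 toolx-arm deg 0.7052565840479872 F tool [-0.97 -3.49 -6.96] w 12.51590690587758 j [-0.68  0.26  0.67  1.81 -0.18  1.12 -1.2 ] 17.15
```

```bash
python3 -m creep '[[0.003,0.225,0,0,0,-0.5,0.05],[0.003,0.225,0,0,0,-0.5,0.05],[0.003,0.225,0,0,0,-0.5,0.05],[0.003,0.225,0,0,0,-0.5,0.05],[0,0,0,0,0,0,0.05]]'; python3 chk.py;python3 -m creep '[[0.004,0.225,0,0,0,-0.5,0.05],[0.004,0.225,0,0,0,-0.5,0.05],[0.004,0.225,0,0,0,-0.5,0.05],[0.004,0.225,0,0,0,-0.5,0.05],[0,0,0,0,0,0,0.05]]'; python3 chk.py
```

```text
t: 17.77
position: [534.7, -3.7, 135.2]
eef_rot: [-0.0, 0.96, 0.28, 0.0]
contact_force: [-1.8, 3.5, 7.7]
width: 12.8
[534.72  -3.68 135.23] r 149.1700659651565 swing 0.4784461931007328 toolx-arm deg 0.8258985478570935 F tool [ 0.41 -3.9  -7.67] w 12.76825739300426 j [-0.59  0.29  0.64  1.78 -0.19  1.13 -0.89] 17.775
t: 18.4
position: [557.1, -31.4, 135.3]
eef_rot: [-0.0, 0.92, 0.393, 0.0]
contact_force: [-2.2, 4.1, 8.2]
width: 12.4
[557.13 -31.35 135.25] r 148.8656161857557 swing 0.7179406343546163 toolx-arm deg 0.8723186320241041 F tool [ 1.5  -4.42 -8.19] w 12.387148194410956 j [-0.49  0.34  0.6   1.71 -0.21  1.15 -0.59] 18.4
```

```bash
python3 -m creep '[[0,0.225,0,0,0,-0.5,0.05],[0,0.225,0,0,0,-0.5,0.05],[0,0.225,0,0,0,-0.5,0.05],[0,0.225,0,0,0,-0.5,0.05],[0,0,0,0,0,0,0.05]]'; python3 chk.py;python3 -m creep '[[0,0.225,0,0,0,-0.5,0.05],[0,0.225,0,0,0,-0.5,0.05],[0,0.11,0,0,0,-0.25,0.05],[0,0,0,0,0,0,0.05],[0,0,0,0,0,0,0.05]]'; python3 chk.py
```

```text
t: 19.02
position: [585.3, -52.7, 135.2]
eef_rot: [-0.001, 0.866, 0.5, 0.001]
contact_force: [-2.5, 4.8, 9.0]
width: 13.0
[585.34 -52.75 135.24] r 148.4871043871249 swing 0.9566788669281399 toolx-arm deg 1.0053358803863262 F tool [ 2.96 -4.54 -8.95] w 13.006348085691123 j [-0.39  0.4   0.56  1.63 -0.23  1.17 -0.3 ] 19.025
t: 19.65
position: [604.9, -62.3, 135.2]
eef_rot: [-0.001, 0.826, 0.564, 0.001]
contact_force: [-3.1, 6.5, 7.7]
width: 12.6
[604.88 -62.27 135.25] r 148.1965787879073 swing 1.1033382757925225 toolx-arm deg 1.1793462141936288 F tool [ 5.   -5.24 -7.73] w 12.640326450112674 j [-0.34  0.44  0.53  1.57 -0.24  1.19 -0.14] 19.65
```

```bash
python3 -m creep '[[0.02,0.11,0,0,0,-0.25,0.05],[0.02,0.11,0,0,0,-0.25,0.05],[0,0,0,0,0,0,0.05],[0,0,0,0,0,0,0.05]]'; python3 chk.py; python3 -m creep '[[0.01,0.08,0,0,0,-0.18,0.05],[0,0,0,0,0,0,0.05],[0,0,0,0,0,0,0.05]]'; python3 chk.py
```

```text
t: 20.15
position: [613.2, -65.3, 135.3]
eef_rot: [-0.001, 0.809, 0.588, -0.0]
contact_force: [-4.0, 2.6, 8.1]
width: 12.7
[613.19 -65.29 135.27] r 148.06079031223624 swing 1.1630073932360638 toolx-arm deg 1.1171174650851299 F tool [ 1.27 -4.65 -8.11] w 12.746099044092052 j [-0.32  0.46  0.51  1.55 -0.24  1.2  -0.08] 20.15
t: 20.52
position: [616.2, -66.2, 135.2]
eef_rot: [-0.001, 0.803, 0.596, -0.0]
contact_force: [-3.6, 3.1, 8.9]
width: 12.6
[616.17 -66.22 135.24] r 147.99393510956378 swing 1.1840820715788638 toolx-arm deg 1.1363240201869473 F tool [ 1.97 -4.33 -8.94] w 12.569955430566736 j [-0.32  0.47  0.51  1.54 -0.24  1.2  -0.06] 20.525
```

No stop yet, since the tangential force is only the spring's 4-5 N. I creep on.

```bash
for i in 1; do :; done; python3 -m creep '[[0,0.06,0,0,0,-0.13,0.05],[0,0,0,0,0,0,0.05],[0,0,0,0,0,0,0.05]]' >/dev/null; python3 chk.py; python3 -m creep '[[0,0.05,0,0,0,-0.1,0.05],[0,0,0,0,0,0,0.05],[0,0,0,0,0,0,0.05]]'>/dev/null; python3 chk.py
```

```text
[617.   -66.5  135.14] r 148.00787377662505 swing 1.189991693183307 toolx-arm deg 1.6831082110618638 F tool [  0.42 -13.43 -14.54] w 12.550807690110073 j [-0.31  0.47  0.51  1.53 -0.24  1.21 -0.04] 20.9
[617.61 -66.69 135.05] r 148.01315680878287 swing 1.1942927172697915 toolx-arm deg 2.1200293805881643 F tool [ -0.18 -20.6  -17.27] w 12.69319724532379 j [-0.31  0.47  0.5   1.53 -0.24  1.21 -0.03] 21.275
```

The stop is reached: force rises sharply (4 N, then 13, then 20) with almost no motion, at a swing of about 1.19. I check visually.

```bash
python3 -m creep '[[0,-0.01,-0.01,0,0,0,0.05],[0,0,0,0,0,0,0.05],[0,0,0,0,0,0,0.05]]'>/dev/null; python3 chk.py; python3 - <<'E'
from h import *
f=cam("wrist");save(f,"w20");s=cam("side");save(s,"s20",(290,130,490,330),3.5);t=cam("top");save(t,"t20",(250,110,470,290),3.5)
E
```

```text
[617.39 -66.59 135.14] r 147.98229956933773 swing 1.1927347254969687 toolx-arm deg 2.2101141523104104 F tool [  1.12 -18.24 -14.33] w 12.677914494018623 j [-0.31  0.47  0.5   1.53 -0.24  1.21 -0.03] 21.65
```

View pics/w20.png

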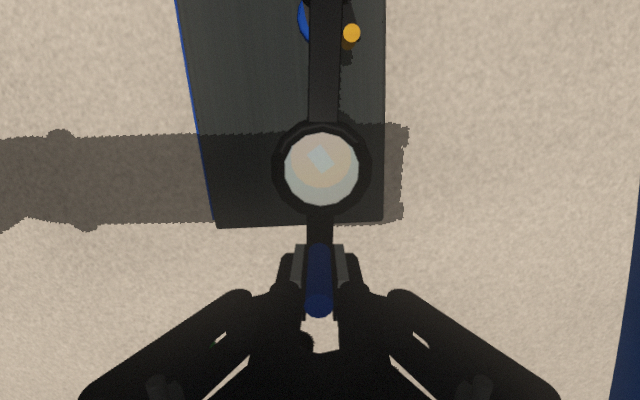

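View pics/s20.png

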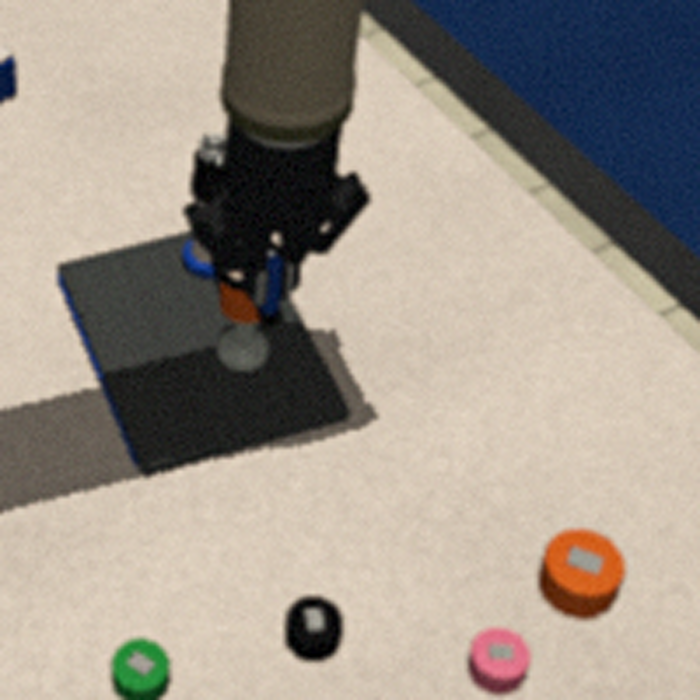

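View pics/t20.png

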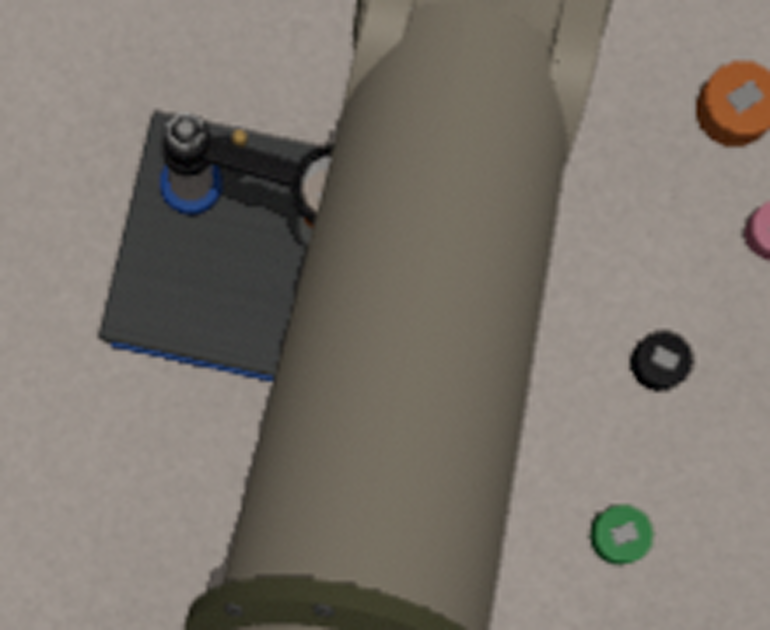

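```bash
python3 - <<'E'
from h import *
f=cam("wrist");o=ctrl.get_obs();print(o["t"],o["contact_force"],o["width"])
b=(240,90,400,240);k=4.5
im=cv2.resize(f["frame"][b[1]:b[3],b[0]:b[2],::-1],None,fx=k,fy=k,interpolation=cv2.INTER_CUBIC)
overlay(f,(631,-21),(94,),im,20,box=b[:2],s=k);overlay(f,(631,-21),(123,),im,29,((255,0,255),),box=b[:2],s=k)
cv2.imwrite("pics/w21.png",im)
E
```

```text
21.85 [-17.44513012   4.68004675  14.81918115] 12.700958074531703
```

View pics/w21.png

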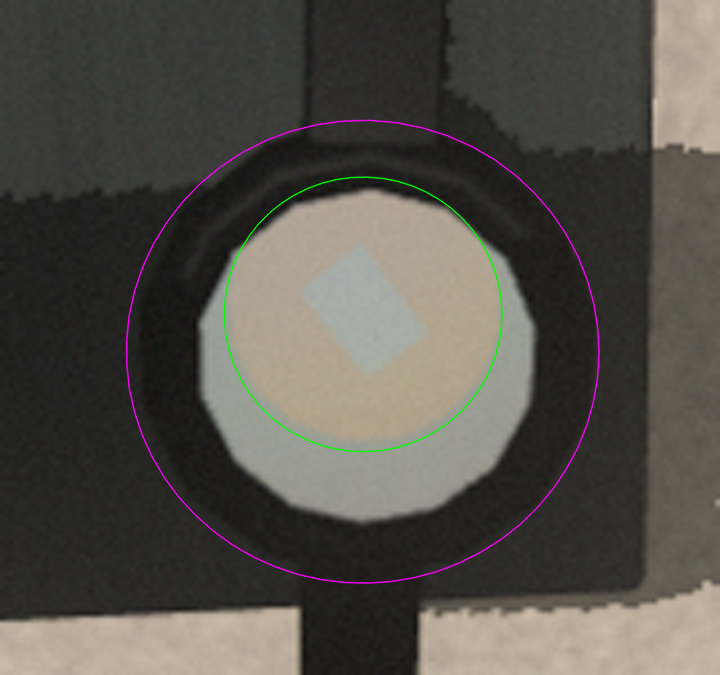

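The lens ring is concentric over the pedestal, the specimen shows in place through it, and the grip and stop force are steady. I hand in.

```bash
python3 -c "
from bench import ctrl
print(ctrl.sign_off()); o=ctrl.get_obs(); print(o['t'],o['contact_force'],o['width'])"
```

```text
the job is handed in; nothing more can be done
None
the job is handed in; nothing more can be done
```

The job is handed in at about 21.9 s on the robot's clock. The small amber mount is on the pedestal, and the gripper is still holding the blue handle with the lens arm at its stop.

- **Specimen:** I let go of it while the lens arm was still swung aside. It set down with about 5 N of contact, flat and about 1 mm or less off centre in the side and wrist views. A last wrist picture through the lens showed it had not moved.
- **Lens arm:** I gripped the handle at 50 N and swung the arm until it met the stop. There the tangential force jumped from about 4 N to 13 N and then 20 N with almost no further motion. My last checks showed:
  - The swing was about 1.19 rad, and the lens ring sat concentric over the pedestal.
  - I was pressing about 18 N on the stop side and about 14 N vertically.
  - The fingers were 12.7 mm apart on the 14 mm pin, so the grip held.
- **Other objects:** The black and green mounts, and the big orange and pink look-alikes, stood where they were. I did not re-measure the pipette-tip rack and the jar at the end, but the arm never went near them.
- **Disagreements:**
  - The fixed cameras read 3-4 mm away from the robot's own position, so I relied on the wrist view and the grasp itself.
  - By my pivot estimate the handle's radius came out at 148-149 mm instead of 150 mm.
  - The finger openings read about 1 mm narrower than the known diameters.

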